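Tidy the vanity top into its trays

ROBOT

A 6-joint arm with a two-finger parallel gripper is mounted at the origin on the work surface. World frame = base frame: x ahead of the robot, y to its left, z up, the work surface at z = 0. Lengths are in mm, angles in rad, forces in N, time in s.
With the tool pointing down it reaches from about 350 to 775 mm from the base axis. Payload 7.3 kg.
Tool frame: the origin (TCP) lies at the very end of the fingers, on their centre line; the grasp point (between the pads) lies 19 mm behind it; z points along the fingers, y is the line along which they close (so a half turn about z gives the same grasp; the last joint's range is limited). The gripper opens to 92 mm and grips with 3 to 60 N. Pads are 19 mm wide; open, the fingers measure 130 mm over their backs; the gripper's body (75 mm by 190 mm) begins 47 mm behind the grasp point.
Start: joints at [-1.406, 0.342, 1.524, -0, 1.275, -0.146], TCP at [160.578, -499.86, 226.741] pointing down, gripper open.
Joint ranges: [-2.53, 2.53], [-0.77, 2.02], [0.04, 2.7], [-1, 4.14], [0.28, 2.66], [-3.11, 3.11]. Speed limits (rad/s): [2.57, 2.57, 3.14, 3.14, 3.14, 3.14].

INTERFACE

Orientations are given as [roll, pitch, yaw] about the fixed x, y, z axes, in that order (R = Rz(yaw) Ry(pitch) Rx(roll)).
In Python, from plant import bot gives the robot as it stands.
- The arm moves only by the tool apply_moves, never from a script. Its argument "motion" is text: rows parted by semicolons, each of 4 numbers parted by spaces: the shift along the tool's x, y, z in m, then the turn about the tool's z in degrees. A call has 1 to 8 rows; each row shifts and turns the commanded pose from where the row before left it, along the tool's axes as they then stand; what a row does not reach is not made up. A row lasts 1/8 s, in which the tool goes at most 62.5 mm and 10.7 degrees, less where a joint would pass 70% of its speed; a pose out of reach is approached as far as the arm can. A call with a gripper value outside its range is refused whole. "fingers" is the opening, from -1 (shut) to 1 (fully open), set as the call begins (left out, the last holds). The fingers move at their own pace and stop on an object; the grip force is fixed at half the most. Time passes only in rows, so rows that do not move let the fingers close. It gives the time, the measured TCP pose, the force, the opening and the grip force at its end, in the units of the state.
- bot.get_obs(): the state, without advancing time (a new reading comes with each control period).
- bot.capture(name): name is "side" or "top" or "wrist"; returns a dict with "img" (420x560x3 uint8, blue, green, red), "range_z" (420x560 float32, mm along the optical axis (not along the pixel's ray), 0 where there is no reading), "fx", "fy", "cx", "cy" (pixels), "world_from_camera" (4x4, takes a point from camera to world coordinates); the wrist camera has in their place "mount" (4x4, takes a point from camera to tool coordinates, whose origin is the TCP and whose axes are the flange's). Camera axes: x right, y down, z forward; pixel columns grow to the right and rows downward; lengths in mm; the calibration is good to about 2 mm. A picture is of the moment at which its call begins: read the wrist's pose just before it.
- bot.close_job(): hands the job in; it is judged then, once.
Trained networks look in a picture, given as the dict that the camera call returned (one of the last four; its "shot" number tells which), for a name from the list of things; names that differ only in an ending like _2 or _b are one class to them, and where a whole thing is asked for, a point or a joint stands for the part that bears it (a point fixed in the world has none). Each returns a list of dicts, best first, with "p" (0 to 1); they miss things now and then, are a little off and sometimes report something else, mostly with a low value. They report only what shows in the picture. A call takes as long as a camera call. They do not tell look-alikes from the thing itself.
- bot.cut_out(picture, thing): "pixels" (420x560 bool, what is visible of it) and "point" ([column, row] in pixels, amid what is visible of it).
The state is a dict: "time": time; "joint_positions": joint angles; "dq": joint speeds; "tau": joint torques, N m; "tool_pos": TCP position; "tcp_rot": TCP orientation; "contact_force": force on the tool from outside, world axes, zero at the start; "moment": the same for the moment, N m; "grip_width": finger opening in mm; "finger_force": force on a finger pad.
Only numpy, scipy, OpenCV 4.12 (cv2) and the standard library are available. Lean on these libraries where they do the work, as an engineer would, in place of code of your own. Each camera call takes 0.05 s, during which the arm holds its last target. There are 200 camera calls.

TASK

Tidy up the vanity: lay the comb in the long tray, the shut palette in the square tray, and the two lipsticks in the tray with the rib, one in each bay, lying lengthwise. Everything should end up lying flat on the floor of its tray, inside the raised edges; set things down rather than dropping them, and leave the perfume, the cream jar and the ring stand where they are.

Things in the scene. Friction and masses are not known exactly. Their poses are not given: they have to be found in the camera images.
- comb: tortoiseshell brown acetate comb lying flat, 150 mm along x, 34 mm wide along y, 6 mm thick; origin at the centre of its underside, z up; solid spine on the +y side, teeth on the -y side, grip it across its 34 mm width at the middle; about 35 g
- palette: black clamshell make-up palette, shut: 76 mm along x, 56 mm along y, 16 mm high, a small press-button latch at the middle of its -x edge and the hinge along +x; origin at the centre of its underside, z up; grip it across the 56 mm; about 90 g
- lipstick_1: slim square-section lipstick tube in gold aluminium, lying on its side, shut, one of two alike: 78 mm along its x, 20 mm by 20 mm across; origin at the tube's centre (10 mm above what it lies on); may be gripped across its 20 mm width anywhere near the middle; about 30 g
- lipstick_2: slim square-section lipstick tube in gold aluminium, lying on its side, shut, one of two alike: 78 mm along its x, 20 mm by 20 mm across; origin at the tube's centre (10 mm above what it lies on); may be gripped across its 20 mm width anywhere near the middle; about 30 g
- long_tray: long white ceramic tray with gently raised edges and one plain floor, the place for the comb: flat floor about 185 mm along x by 91 mm along y; its rims lean outward and rise to 10 mm above the glass; floor 4 mm thick, so things in it rest 4 mm above the glass; fixed in place; origin at the centre of the underside, z up, at glass level
- square_tray: square marble tray with raised edges and one plain floor, the place for the palette: flat floor about 111 mm by 111 mm (x, y); its rims lean outward and rise to 10 mm above the glass; floor 4 mm thick, so things in it rest 4 mm above the glass; fixed in place; origin at the centre of the underside, z up, at glass level
- two_bay_tray: white ceramic tray split by one rib along its x axis into two equal bays, for the lipsticks; the rib is 6 mm wide, its top 9 mm above the glass; each bay's floor is 107 mm along x by 60 mm, bay centres at y = +34 and -34 mm; a tube lies in it along x, its centre 14 mm above the glass; rims lean outward, 10 mm high; floor 4 mm thick; fixed; origin at the centre of the underside, z up
- perfume: bystander, loose: amber glass perfume bottle with round black cap, 50 mm by 34 mm, 96 mm high; origin at the centre of its underside; leave it alone
- cream_jar: bystander, loose: round white cream jar with metal lid, 58 mm across, 45 mm high; origin at the centre of its underside; leave it alone
- ring_stand: bystander, loose: small ring stand, a metal foot 60 mm across with a stem and a cork disc 52 mm across on top, 68 mm high; origin at the centre of its underside; leave it alone
There are look-alikes about, which are no part of the job. Leave any pink or turquoise look-alike of the lipstick_1 alone.

How it is judged:
By the outcome, as a careful person would: the job done as asked, in the order asked, and still so for the second after the job is handed in, with the robot touching nothing.
It also fails if it takes over 104 s, if anything falls off the work surface, if the arm or the gripper's body presses on something with over 40 N, if the wrist force passes 120 N, or if a joint passes its speed limit or range.

## Working session

There is one attempt and no reset: what is moved stays moved. The work goes in short steps, Python scripts to look and compute and a tool call to move; the robot and the scene stay as the last step left them, time stands still between calls to the robot, and variables do not carry over. Pictures are saved under pics/ and viewed, at most 14 in all, crops included, and the job is handed in when it is done.

Besides the shell and the picture viewer there is one more tool, called after "Request:" as name(argument=value, ...), one argument or row to a line, values as JSON. apply_moves: Moves the arm, as the interface text tells. Its arguments: {"type":"object","properties":{"motion":{"type":"string"},"fingers":{"type":"number"}},"required":["motion"]}

```bash
ls; mkdir -p pics
cat > h.py <<'E'
import numpy as np, cv2
from plant import bot
def world(c):
    h,w=c["range_z"].shape; v,u=np.mgrid[:h,:w]; z=c["range_z"]
    P=np.stack([(u-c["cx"])/c["fx"]*z,(v-c["cy"])/c["fy"]*z,z,np.ones_like(z)],-1)
    return (P@c["world_from_camera"].T)[...,:3]
E
python3 - <<'E'
from h import *
print(bot.get_obs())
for n in("top","side"):
    c=bot.capture(n); cv2.imwrite(f"pics/{n}0.png",c["img"])
    W=world(c); print(n,c["world_from_camera"].round(3).tolist())
    for t in["comb","palette","lipstick_1","long_tray","square_tray","two_bay_tray","perfume","cream_jar","ring_stand"]:
        for d in bot.cut_out(c,t):
            m=d["pixels"]&(c["range_z"]>0); p=W[m]
            if len(p)<10: continue
            r=cv2.minAreaRect(p[:,:2].astype(np.float32))
            print(t,round(d["p"],2),np.round(d["point"]),"rect",np.round(r[0]),np.round(r[1]),round(r[2],1),"med",np.median(p,0).round(),"z95",np.percentile(p[:,2],95).round(1),c["img"][m].mean(0).round())
E
```

```text
pics
{'time': 0.0, 'joint_positions': array([-1.40604654e+00,  3.42748093e-01,  1.52501979e+00, -2.01144096e-05,
        1.27538100e+00, -1.45986112e-01]), 'dq': array([-2.25270905e-04, -5.76076130e-05, -8.99277071e-04,  9.26328254e-04,
        1.28898166e-03, -2.08099501e-04]), 'tau': array([-2.58668239e-03, -4.31252074e+01, -2.44219744e+01,  7.16147362e-02,
        5.62680303e-02, -1.35671116e-04]), 'tool_pos': array([ 160.47892377, -499.44704924,  226.03082164]), 'tcp_rot': array([-3.14005018e+00, -2.07351925e-04,  3.10741607e-01]), 'contact_force': array([ 0.19296298, -0.17775326, -0.00493644]), 'moment': array([-0.03918725,  0.04857811,  0.00532649]), 'finger_force': 0.0, 'grip_width': 91.94561018927003}
top [[0.008, -0.987, 0.16, 441.243], [-1.0, -0.004, 0.024, -9.734], [-0.023, -0.16, -0.987, 942.166], [0.0, 0.0, 0.0, 1.0]]
comb 0.41 [148. 223.] rect [573. 331.] [206. 114.] 13.1 med [570. 329.   3.] z95 8.7 [172. 182. 180.]
palette 0.57 [249. 261.] rect [482.  79.] [81. 21.] 41.7 med [482.  81.  19.] z95 21.6 [ 59. 132. 167.]
palette 0.56 [164. 309.] rect [360. 278.] [62. 84.]
[... 2393 characters left out ...]
0 med [567. 331.   5.] z95 10.4 [148. 159. 158.]
square_tray 0.64 [254. 199.] rect [675.  -3.] [141. 135.] 0.8 med [670.   1.   5.] z95 10.6 [148. 152. 154.]
two_bay_tray 0.82 [369. 157.] rect [ 561. -341.] [128. 161.] 13.6 med [ 557. -334.    5.] z95 10.9 [148. 159. 158.]
perfume 0.58 [281. 142.] rect [ 772. -220.] [ 54. 121.] 38.6 med [ 742. -183.   53.] z95 95.7 [34. 51. 68.]
perfume 0.38 [179. 303.] rect [571. 329.] [204. 112.] 12.8 med [567. 332.   5.] z95 10.4 [148. 158. 157.]
cream_jar 0.88 [215. 170.] rect [810.  14.] [58. 56.] 52.1 med [800.  20.  40.] z95 47.2 [126. 129. 130.]
ring_stand 0.92 [166. 221.] rect [776. 220.] [59. 82.] 67.2 med [762. 227.  13.] z95 70.2 [ 98. 112. 125.]
```

View pics/top0.png

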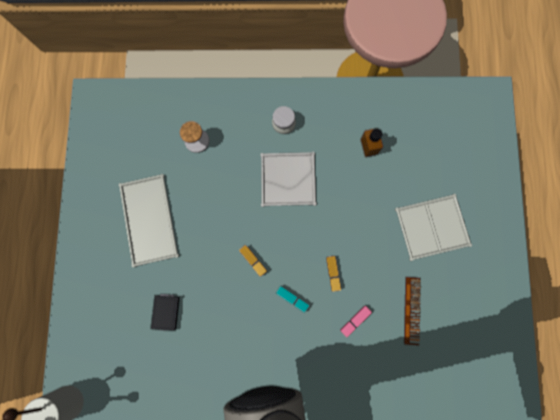

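View pics/side0.png

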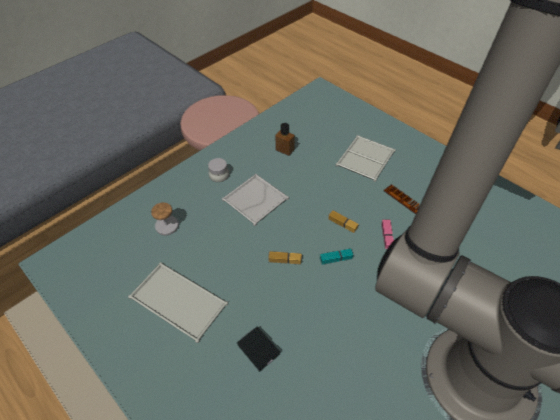

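The top picture shows the comb at (412,311), the palette at (165,312) with its latch at the lower edge, and the trays at (148,221), (288,179) and (433,227). Lipstick candidates in the top picture are (253,261) gold, (334,273) gold, (293,298) turquoise and (356,320) pink. The two gold ones fit "gold aluminium", and I'll confirm that in a crop. The side picture agrees.

```bash
cat >> h.py <<'E'
def plane(c,uv,h):
    T=c["world_from_camera"]; uv=np.asarray(uv,float)
    d=np.c_[(uv[:,0]-c["cx"])/c["fx"],(uv[:,1]-c["cy"])/c["fy"],np.ones(len(uv))]@T[:3,:3].T
    return T[:3,3]+d*((h-T[2,3])/d[:,2:])
def rect(p):
    (cx,cy),(a,b),t=cv2.minAreaRect(p[:,:2].astype(np.float32))
    if a<b: a,b,t=b,a,t+90
    return np.round([cx,cy,a,b,(t+90)%180-90],1)
E
python3 - <<'E'
from h import *
for n in("top","side"):
    c=bot.capture(n); W=world(c); I=c["img"].astype(int)
    if n=="top": cv2.imwrite("pics/crop.png",cv2.resize(c["img"][240:350,235:425],None,fx=4,fy=4,interpolation=cv2.INTER_CUBIC))
    hsv=cv2.cvtColor(c["img"],cv2.COLOR_BGR2HSV)
    brown=((I[...,2]>I[...,0]+12))&(abs(W[...,0]-390)<110)&(abs(W[...,1]+282)<40)&(W[...,2]<15)&(W[...,2]>2)
    vu=np.argwhere(brown)[:,::-1]; p=plane(c,vu,6); print(n,"comb",len(vu),rect(p),p.mean(0).round(1))
    for t,h in[("palette",16),("lipstick_1",20),("long_tray",10),("square_tray",10),("two_bay_tray",10)]:
        for d in bot.cut_out(c,t):
            if d["p"]<.5: continue
            m=d["pixels"]&(abs(W[...,2]-h)<(4 if h>10 else 12)); vu=np.argwhere(m)[:,::-1]
            p=plane(c,vu,h); q=W[m]
            print(n,t,round(d["p"],2),"plane",rect(p),p.mean(0).round(1)[:2],"depth",rect(q),np.median(q[:,2]).round(1))
E
```

```text
top comb 697 [ 368.4 -282.1  147.8   33.8   -3.6] [ 368.9 -279.     6. ]
top palette 0.71 plane [359.5 274.7  75.8  56.5  -3.5] [359.1 274.7] depth [359.2 275.6  76.2  56.3  -3.3] 15.0
top lipstick_1 0.92 plane [ 344.6 -152.7   75.    19.7  -46. ] [ 345.5 -153.1] depth [ 344.6 -152.9   75.2   20.3  -45.8] 19.5
top lipstick_1 0.9 plane [ 450.4 -105.1   77.3   20.2    9.2] [ 450.1 -105.1] depth [ 450.4 -105.3   77.6   20.2    9.3] 19.7
top lipstick_1 0.65 plane [478.1  78.3  77.7  19.9  40. ] [478.2  78.4] depth [478.2  78.5  77.9  19.9  40. ] 19.3
top lipstick_1 0.55 plane [392.7 -12.7  77.4  19.7  57.4] [392.6 -12.5] depth [392.5 -12.6  77.6  19.8  57. ] 19.0
top long_tray 0.92 plane [572.  327.5 200.7 107.3  12.9] [569.6 327.2] depth [573.2 329.6 203.4 110.6  12.7] 3.0
top square_tray 0.75 plane [672.4  -1.4 129.7 129.6   2.2] [670.9  -1.2] depth [674.7  -1.3 132.5 130.8   2.3] 4.0
top two_bay_tray 0.68 plane [ 558.7 -335.8  146.2  124.3  -76.2] [ 558.3 -336.3] depth [ 559.2 -336.9  145.9  124.8  -76.1] 4.9
side comb 340 [ 387.  -281.   109.1   35.5   -3.5] [ 390.1 -279.8    6. ]
si
[... 501 characters left out ...]
 plane [ 742.2 -182.3   53.9   27.    39.9] [ 741.  -182.8] depth [ 742.  -182.8   53.4   22.5   42.1] 19.6
side lipstick_1 0.55 plane [476.   81.8  77.   22.8  44.9] [475.7  81.2] depth [476.9  80.6  77.7  23.9  40.8] 20.2
side long_tray 0.87 plane [569.1 331.2 205.6 109.2  13.3] [566.1 331.6] depth [573.8 330.1 210.5 110.9  13.3] 4.9
side square_tray 0.81 plane [669.3   2.2 129.4 129.3   2. ] [668.1   3.3] depth [672.4   1.5 134.9 130.    1.9] 5.0
side two_bay_tray 0.81 plane [ 555.3 -334.   149.2  124.6  -76.5] [ 553.9 -331.3] depth [ 557.2 -340.7  160.   123.   -75.8] 5.2
side two_bay_tray 0.74 plane [761.7 224.5  59.   57.1 -16.1] [760.8 224.7] depth [767.4 222.6  63.4  55.9 -21.7] 10.2
```

View pics/crop.png

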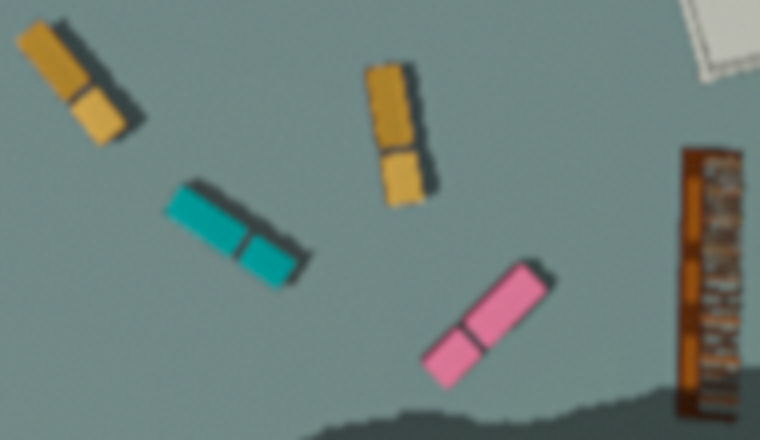

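The crop confirms it: the gold tubes are at top pixels (253,261) and (334,273), and the turquoise and pink ones stay where they are. The two cameras differ by about 3 mm, so I use their mean. I'm starting with the comb at about (367,-280), yaw -3.6°.

Request:
apply_moves(
  motion="0.044 -0.0243 0.02 0; 0.044 -0.0243 0.02 0; 0.044 -0.0243 0.02 0; 0.044 -0.0243 0.02 0; 0.044 -0.0243 0.02 0; 0.044 -0.0243 0.02 0; 0 0 0.02 10.7; 0 0 0.01 10.7",
  fingers=0.4,
)

```text
time: 2.6
tool_pos: [367.6, -279.3, 75.8]
tcp_rot: [-3.141, 0.001, -0.067]
contact_force: [-0.2, 0.0, 0.3]
grip_width: 63.9
finger_force: 0.0
```

```bash
cat >> h.py <<'E'
def to(x,y,z,yaw):
    o=bot.get_obs(); p=o["tool_pos"]; a=o["tcp_rot"][2]; d=np.array([x,y,z])-p
    print("t",round(o["time"],2),"tcp",p.round(1),"yaw",round(np.degrees(a),1),"rp",np.round(o["tcp_rot"][:2],3),"w",round(o["grip_width"],1),"f",round(o["finger_force"],1))
    R=lambda a:(round(np.cos(a)*d[0]+np.sin(a)*d[1],1),round(np.sin(a)*d[0]-np.cos(a)*d[1],1))
    b=np.radians(yaw); print(" shift now-yaw",R(a),"after-turn",R(b),"z",round(-d[2],1),"turn",round((np.degrees(a)-yaw+180)%360-180,1))
E
cat > look.py <<'E'
import sys
from h import *
o=bot.get_obs(); c=bot.capture("wrist"); cv2.imwrite(f"pics/{sys.argv[1]}.png",c["img"])
R=cv2.Rodrigues(np.array([0,0,o["tcp_rot"][2]]))[0]@np.diag([1.,-1,-1])
T=np.eye(4); T[:3,:3]=R; T[:3,3]=o["tool_pos"]; c["world_from_camera"]=T@c["mount"]
W=world(c)
for t in sys.argv[2:]:
    for d in bot.cut_out(c,t):
        m=d["pixels"]&(c["range_z"]>0); q=W[m]
        if len(q)>10: q=q[abs(q[:,2]-np.median(q[:,2]))<4]; print(t,round(d["p"],2),np.round(d["point"]),rect(q),np.median(q,0).round(1))
E
python3 -c "
from h import *
to(367,-280.5,60,-3.6)"; python3 look.py w1 comb
```

```text
t 2.6 tcp [ 367.6 -279.3   75.8] yaw -3.8 rp [-3.141e+00  1.000e-03] w 63.9 f 0.0
 shift now-yaw (np.float64(-0.6), np.float64(1.2)) after-turn (np.float64(-0.6), np.float64(1.2)) z 15.8 turn -0.2
comb 0.64 [277. 199.] [ 376.2 -279.2  131.4   34.3   -3.6] [ 381.  -276.6    5.2]
```

View w1.

View pics/w1.png

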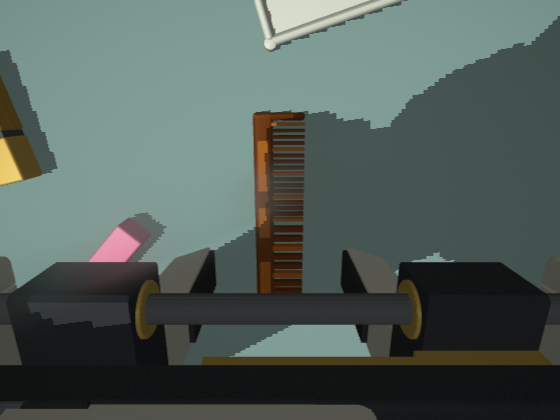

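The comb at (280,200) sits centred between the fingers, so I'm descending to about 2 mm and gripping.

Request:
apply_moves(
  motion="0 0.0005 0.03 0; 0 0 0.03 0; 0 0 0.0135 0; 0 0 0 0",
)

```text
time: 3.2
tool_pos: [367.1, -280.8, 3.0]
tcp_rot: [-3.141, 0.001, -0.061]
contact_force: [-0.2, -0.2, 0.3]
grip_width: 64.5
finger_force: 0.0
```

Request:
apply_moves(
  motion="0 0 0 0; 0 0 0 0; 0 0 0 0; 0 0 0 0; 0 0 0 0",
  fingers=-1,
)

```text
time: 3.82
tool_pos: [367.5, -281.0, 3.6]
tcp_rot: [3.141, -0.001, -0.063]
contact_force: [0.1, 0.6, 5.5]
grip_width: 32.3
finger_force: 30.0
```

Request:
apply_moves(
  motion="0 0 -0.01 0; 0 0 -0.03 0; 0 0 -0.03 0; 0 0 -0.03 0",
)

```text
time: 4.32
tool_pos: [367.2, -280.6, 104.6]
tcp_rot: [-3.142, 0.0, -0.063]
contact_force: [-0.5, -0.1, -0.7]
grip_width: 33.1
finger_force: 30.0
```

```bash
python3 -c "
from h import *
to(571,329.5,40,13)"; python3 look.py w2 comb
```

```text
t 4.33 tcp [ 367.2 -280.6  104.6] yaw -3.6 rp [-3.142  0.   ] w 33.1 f 30.0
 shift now-yaw (np.float64(165.2), np.float64(-621.7)) after-turn (np.float64(335.9), np.float64(-548.6)) z 64.6 turn -16.6
comb 0.75 [278. 215.] [ 376.4 -280.1  129.8   34.1   -3.7] [ 392.6 -279.   106.1]
```

View pics/w2.png

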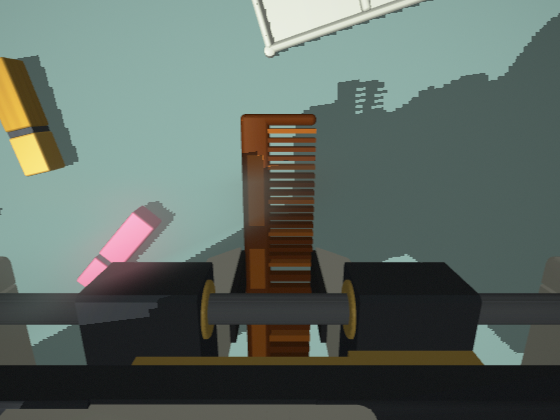

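The comb is held level. I'm carrying it to the long tray.

Request:
apply_moves(
  motion="0.0138 -0.0518 0 0; 0.0138 -0.0518 0 0; 0.0138 -0.0518 0 0; 0.0138 -0.0518 0 0; 0.0138 -0.0518 0 0; 0.0138 -0.0518 0 0; 0.0138 -0.0518 0 0; 0.0138 -0.0518 0 0",
)

```text
time: 5.42
tool_pos: [503.3, 127.6, 102.4]
tcp_rot: [3.141, 0.001, -0.063]
contact_force: [0.4, -0.1, -0.4]
grip_width: 32.5
finger_force: 30.0
```

Request:
apply_moves(
  motion="0.0138 -0.0518 0 0; 0.0138 -0.0518 0 0; 0.0138 -0.0518 0 0; 0.0138 -0.0518 0 0; 0 0 0.02 -8.3; 0 0 0.02 -8.3; 0 0 0 0",
)

```text
time: 6.3
tool_pos: [569.8, 328.6, 60.4]
tcp_rot: [3.14, 0.006, 0.226]
contact_force: [0.3, 0.4, -0.2]
grip_width: 32.4
finger_force: 30.0
```

```bash
python3 -c "
from h import *
to(571,329.5,10,13)"; python3 look.py w3 long_tray
```

```text
t 6.3 tcp [569.8 328.6  60.4] yaw 12.9 rp [3.14  0.006] w 32.4 f 30.0
 shift now-yaw (np.float64(1.4), np.float64(-0.6)) after-turn (np.float64(1.4), np.float64(-0.6)) z 50.4 turn -0.1
long_tray 0.59 [272. 142.] [571.3 333.2 201.6 111.5  13.4] [622.  348.3   4. ]
```

View pics/w3.png

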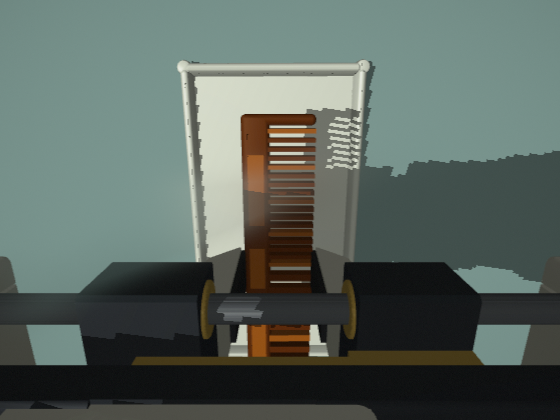

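The comb lies between the rims (columns 190–360) and is aligned with the tray. I'm lowering it.

Request:
apply_moves(
  motion="0.0012 -0.0015 0.02 0; 0 0 0.02 0; 0 0 0.008 0; 0 0 0.002 0; 0 0 0 0",
)

```text
time: 7.02
tool_pos: [572.7, 331.1, 13.6]
tcp_rot: [-3.142, -0.001, 0.227]
contact_force: [0.8, -0.0, -0.0]
grip_width: 32.6
finger_force: 30.0
```

Request:
apply_moves(
  motion="0 0 0.001 0; 0 0 0.001 0; 0 0 0 0",
)

```text
time: 7.4
tool_pos: [572.4, 330.9, 11.3]
tcp_rot: [3.142, -0.0, 0.227]
contact_force: [-0.3, -0.9, -1.1]
grip_width: 32.6
finger_force: 30.0
```

Request:
apply_moves(
  motion="0 0 0.001 0; 0 0 0.001 0; 0 0 0.001 0; 0 0 0 0",
)

```text
time: 7.9
tool_pos: [572.3, 330.9, 8.0]
tcp_rot: [3.141, 0.0, 0.227]
contact_force: [0.1, -0.2, -0.8]
grip_width: 32.8
finger_force: 30.0
```

Request:
apply_moves(
  motion="0 0 0.0005 0; 0 0 0.0005 0; 0 0 0 0",
)

```text
time: 8.28
tool_pos: [572.4, 330.9, 7.7]
tcp_rot: [3.142, -0.0, 0.227]
contact_force: [-1.9, -1.8, 4.9]
grip_width: 32.7
finger_force: 30.0
```

Contact at 4.9 N. I'm releasing to 46 mm and lifting.

Request:
apply_moves(
  motion="0 0 0 0; 0 0 0 0; 0 0 0 0; 0 0 -0.005 0; 0 0 -0.02 0; 0 0 -0.04 0; 0 0 -0.03 0",
  fingers=-0.04,
)

```text
time: 9.15
tool_pos: [573.1, 331.3, 105.6]
tcp_rot: [-3.141, -0.003, 0.227]
contact_force: [0.5, -0.0, -0.1]
grip_width: 44.2
finger_force: 0.0
```

```bash
python3 -c "
from h import *
to(358,276.5,60,-3.4)"; python3 look.py w4 comb long_tray
```

```text
t 9.15 tcp [573.1 331.3 105.6] yaw 13.0 rp [-3.141e+00 -3.000e-03] w 44.2 f 0.0
 shift now-yaw (np.float64(-221.9), np.float64(4.9)) after-turn (np.float64(-211.5), np.float64(67.4)) z 45.6 turn 16.4
comb 0.78 [275. 198.] [573.1 333.1 145.2  34.9  12.9] [579.6 335.4   9.2]
long_tray 0.85 [283. 163.] [584.6 335.8 173.8 111.   13.2] [606.  341.7   3.6]
long_tray 0.3 [511. 344.] [496.4 107.7  29.5  15.5  -1.8] [502.8 107.9  14.5]
```

View pics/w4.png

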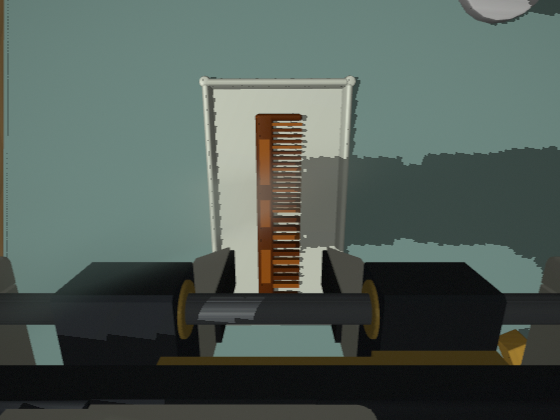

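The comb lies flat in the tray at (280,200), inside the rims. Next is the palette.

Request:
apply_moves(
  motion="-0.0444 0.001 0 0; -0.0444 0.001 0 0; -0.0444 0.001 0 0; -0.0444 0.001 0 0; -0.0444 0.001 0.01 0; 0 0 0.01 8.2; 0 0 0.01 8.2; 0 0 0 0",
  fingers=0.85,
)

```text
time: 10.3
tool_pos: [356.3, 275.6, 71.3]
tcp_rot: [3.14, 0.002, -0.058]
contact_force: [-0.4, 0.5, 0.4]
grip_width: 84.7
finger_force: 0.0
```

```bash
python3 -c "
from h import *
to(358,276.5,4,-3.4)"; python3 look.py w5 palette
```

```text
t 10.3 tcp [356.3 275.6  71.3] yaw -3.3 rp [3.14e+00 2.00e-03] w 84.7 f 0.0
 shift now-yaw (np.float64(1.7), np.float64(-1.0)) after-turn (np.float64(1.7), np.float64(-1.0)) z 67.3 turn 0.1
palette 0.64 [271. 220.] [358.4 279.7  78.5  56.2  -3.5] [360.7 279.6  15.8]
```

View pics/w5.png

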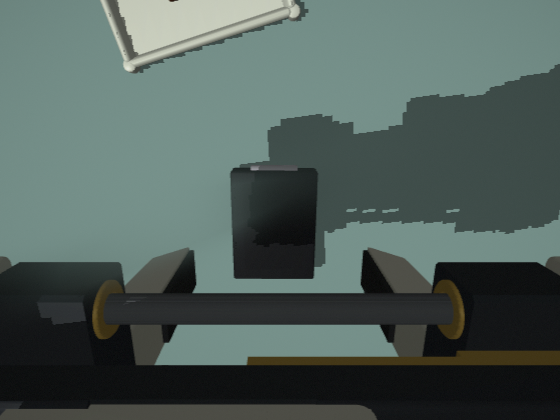

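The palette at (274,222) lies between the open fingers, about 2 mm left of centre. I'm correcting for that, descending and gripping.

Request:
apply_moves(
  motion="0.0015 -0.0024 0.02 0; 0 0 0.025 0; 0 0 0.02 0; 0 0 0.002 0; 0 0 0 0",
)

```text
time: 11.02
tool_pos: [359.2, 278.5, 5.7]
tcp_rot: [-3.141, -0.001, -0.058]
contact_force: [0.1, 0.8, -0.5]
grip_width: 84.9
finger_force: 0.0
```

Request:
apply_moves(
  motion="0 0 0 0; 0 0 0 0; 0 0 0 0; 0 0 0 0; 0 0 0 0",
  fingers=-1,
)

```text
time: 11.65
tool_pos: [358.9, 278.4, 5.4]
tcp_rot: [-3.142, -0.0, -0.059]
contact_force: [-1.6, -1.1, 4.3]
grip_width: 55.8
finger_force: 30.0
```

Request:
apply_moves(
  motion="0 0 -0.01 0; 0 0 -0.03 0; 0 0 -0.03 0; 0 0 -0.02 0; 0 0 0 0",
)

```text
time: 12.28
tool_pos: [359.6, 278.9, 96.6]
tcp_rot: [-3.14, -0.003, -0.059]
contact_force: [-0.3, 0.0, -0.3]
grip_width: 55.4
finger_force: 30.0
```

```bash
python3 -c "
from h import *
to(671,0.5,40,2)"; python3 look.py w6 palette
```

```text
t 12.28 tcp [359.6 278.9  96.6] yaw -3.4 rp [-3.14e+00 -3.00e-03] w 55.4 f 30.0
 shift now-yaw (np.float64(327.3), np.float64(259.5)) after-turn (np.float64(301.5), np.float64(289.1)) z 56.6 turn -5.4
palette 0.85 [277. 250.] [358.5 280.   79.3  56.1  -3.7] [370.4 279.4 106.9]
```

Request:
apply_moves(
  motion="0.0409 0.0324 0 0; 0.0409 0.0324 0 0; 0.0409 0.0324 0 0; 0.0409 0.0324 0 0; 0.0409 0.0324 0 0; 0.0409 0.0324 0 0; 0.0409 0.0324 0 0; 0.0409 0.0324 0 0",
)

```text
time: 13.38
tool_pos: [670.4, -0.9, 93.2]
tcp_rot: [-3.141, 0.003, -0.059]
contact_force: [1.3, 0.6, -0.5]
grip_width: 55.7
finger_force: 30.0
```

Request:
apply_moves(
  motion="0 0 0.02 -5.4; 0 0 0.02 0; 0 0 0 0",
)

```text
time: 13.75
tool_pos: [667.9, 0.3, 51.5]
tcp_rot: [-3.141, 0.007, 0.035]
contact_force: [-0.5, 0.1, -0.9]
grip_width: 55.1
finger_force: 30.0
```

```bash
python3 -c "
from h import *
to(671,0.5,10,2)"; python3 look.py w7 square_tray palette
```

```text
t 13.75 tcp [6.679e+02 3.000e-01 5.150e+01] yaw 2.0 rp [-3.141  0.007] w 55.1 f 30.0
 shift now-yaw (np.float64(3.1), np.float64(-0.0)) after-turn (np.float64(3.1), np.float64(-0.0)) z 41.5 turn -0.0
palette 0.8 [279. 251.] [666.7   1.4  78.7  56.1   1.8] [678.8   1.8  61.8]
```

View pics/w7.png

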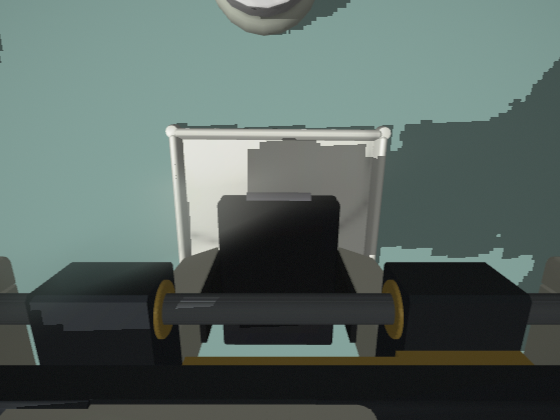

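The palette is centred between the rims (columns 175–383). I'm lowering it.

Request:
apply_moves(
  motion="0.002 0 0.02 0; 0.001 0 0.012 0; 0 0 0.005 0; 0 0 0 0; 0 0 0 0",
)

```text
time: 14.52
tool_pos: [673.4, 0.3, 18.6]
tcp_rot: [3.141, -0.001, 0.035]
contact_force: [-0.2, 0.1, -0.9]
grip_width: 55.8
finger_force: 30.0
```

Request:
apply_moves(
  motion="0 0 0.001 0; 0 0 0.001 0; 0 0 0 0",
)

```text
time: 14.9
tool_pos: [673.1, 0.4, 16.2]
tcp_rot: [3.141, -0.0, 0.035]
contact_force: [-0.1, -0.4, 0.2]
grip_width: 55.6
finger_force: 30.0
```

Request:
apply_moves(
  motion="-0.001 0 0.002 0; 0 0 0.002 0; 0 0 0.001 0; 0 0 0.0005 0; 0 0 0 0",
)

```text
time: 15.52
tool_pos: [672.1, 0.4, 10.7]
tcp_rot: [3.141, 0.0, 0.035]
contact_force: [-0.5, -0.8, -0.9]
grip_width: 55.7
finger_force: 30.0
```

Request:
apply_moves(
  motion="0 0 0.0005 0; 0 0 0.0005 0; 0 0 0 0",
)

```text
time: 15.9
tool_pos: [672.1, 0.4, 9.7]
tcp_rot: [3.142, 0.0, 0.035]
contact_force: [-0.6, 0.1, -0.2]
grip_width: 55.7
finger_force: 30.0
```

Request:
apply_moves(
  motion="0 0 0.0005 0; 0 0 0.0005 0; 0 0 0 0",
)

```text
time: 16.27
tool_pos: [672.2, 0.3, 9.5]
tcp_rot: [3.141, -0.0, 0.035]
contact_force: [-2.6, -0.2, 5.2]
grip_width: 55.8
finger_force: 30.0
```

Contact. I'm releasing to about 66 mm.

Request:
apply_moves(
  motion="0 0 0 0; 0 0 0 0; 0 0 0 0; 0 0 -0.005 0; 0 0 -0.02 0; 0 0 -0.04 0; 0 0 -0.03 0",
  fingers=0.42,
)

```text
time: 17.15
tool_pos: [672.9, 0.3, 107.1]
tcp_rot: [3.141, -0.003, 0.035]
contact_force: [-0.2, 0.8, 0.4]
grip_width: 65.1
finger_force: 0.0
```

```bash
python3 -c "
from h import *
to(449.2,-103.2,60,9.2)"; python3 look.py w8 palette square_tray
```

```text
t 17.15 tcp [6.729e+02 3.000e-01 1.071e+02] yaw 2.0 rp [ 3.141e+00 -3.000e-03] w 65.1 f 0.0
 shift now-yaw (np.float64(-227.2), np.float64(95.6)) after-turn (np.float64(-237.4), np.float64(66.4)) z 47.1 turn -7.2
palette 0.87 [278. 213.] [670.9   1.7  77.4  56.1   1.5] [672.9   1.7  19.8]
square_tray 0.87 [275. 158.] [669.8   2.  129.7 128.2 -88.4] [681.5   3.7   3.7]
```

View pics/w8.png

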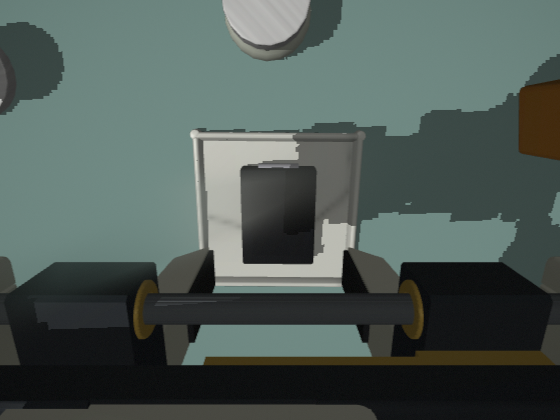

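The palette lies centred in the square tray at (278,213). Next is the gold lipstick at (449,-103).

Request:
apply_moves(
  motion="-0.0454 0.0191 0 0; -0.0454 0.0191 0 0; -0.0454 0.0191 0 0; -0.0454 0.0191 0 0; -0.0454 0.0191 0.01 0; 0 0 0.02 -7.2; 0 0 0 0",
  fingers=0.1,
)

```text
time: 18.18
tool_pos: [447.2, -102.8, 72.6]
tcp_rot: [-3.14, 0.003, 0.159]
contact_force: [-0.3, 0.7, 1.4]
grip_width: 50.6
finger_force: 0.0
```

```bash
python3 -c "
from h import *
to(449.2,-103.2,8,9.2)"; python3 look.py w9 lipstick_1
```

```text
t 18.18 tcp [ 447.2 -102.8   72.6] yaw 9.1 rp [-3.14e+00  3.00e-03] w 50.6 f 0.0
 shift now-yaw (np.float64(1.9), np.float64(0.7)) after-turn (np.float64(1.9), np.float64(0.7)) z 64.6 turn -0.1
lipstick_1 0.96 [329. 350.] [ 356.4 -149.6   34.5    2.2  -46.1] [ 357.8 -150.9   12.4]
lipstick_1 0.82 [ 20. 161.] [464.3  70.8  46.   20.2  39.4] [460.5  65.4  19.1]
lipstick_1 0.62 [108. 250.] [412.2  12.2  33.1  15.6 -86.3] [411.5  12.5  18.4]
lipstick_1 0.59 [278. 221.] [ 448.1 -101.8   78.3   20.     9. ] [ 452.4 -101.4   19.5]
```

View pics/w9.png

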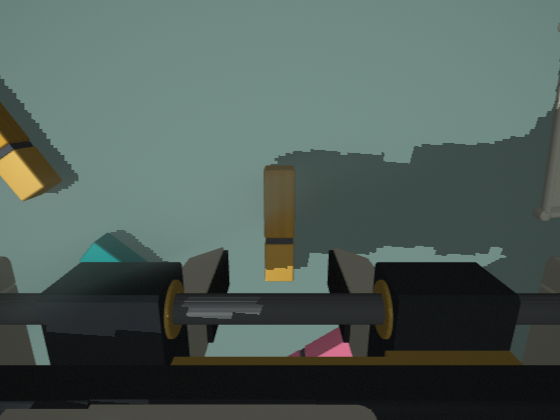

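The gold tube at (279,223) is centred, and the turquoise and pink tubes are clear of the fingers. I'm descending to about 8 mm.

Request:
apply_moves(
  motion="0.0005 0 0.02 0; 0 0 0.025 0; 0 0 0.018 0; 0 0 0.002 0; 0 0 0 0",
)

```text
time: 18.9
tool_pos: [449.8, -103.0, 9.3]
tcp_rot: [3.141, -0.001, 0.16]
contact_force: [-1.3, 0.7, 0.8]
grip_width: 50.4
finger_force: 0.0
```

Request:
apply_moves(
  motion="0 0 0 0; 0 0 0 0; 0 0 0 0; 0 0 0 0; 0 0 0 0; 0 0 0 0",
  fingers=-1,
)

```text
time: 19.65
tool_pos: [449.2, -103.1, 8.9]
tcp_rot: [3.141, -0.0, 0.161]
contact_force: [-1.3, 0.8, 4.3]
grip_width: 19.8
finger_force: 30.0
```

Request:
apply_moves(
  motion="0 0 -0.01 0; 0 0 -0.03 0; 0 0 -0.03 0; 0 0 -0.02 0; 0 0 0 0",
)

```text
time: 20.27
tool_pos: [450.0, -103.3, 100.2]
tcp_rot: [3.14, -0.003, 0.161]
contact_force: [-0.1, -0.7, -1.7]
grip_width: 19.7
finger_force: 30.0
```

```bash
python3 - <<'E'
from h import *
b=np.radians(13.8); n=np.array([-np.sin(b),np.cos(b)]); C=np.array([557,-336])
for s in(-1,1): print("bay",s,(C+34*s*n).round(1)); to(*(C+34*s*n),40,13.8)
E
python3 look.py w10 lipstick_1
```

```text
bay -1 [ 565.1 -369. ]
t 20.27 tcp [ 450.  -103.3  100.2] yaw 9.2 rp [ 3.14e+00 -3.00e-03] w 19.7 f 30.0
 shift now-yaw (np.float64(71.1), np.float64(280.7)) after-turn (np.float64(48.4), np.float64(285.5)) z 60.2 turn -4.6
bay 1 [ 548.9 -303. ]
t 20.27 tcp [ 450.  -103.3  100.2] yaw 9.2 rp [ 3.14e+00 -3.00e-03] w 19.7 f 30.0
 shift now-yaw (np.float64(65.7), np.float64(212.9)) after-turn (np.float64(48.4), np.float64(217.5)) z 60.2 turn -4.6
lipstick_1 0.81 [293. 351.] [ 332.6 -133.8   31.9   13.6  -45.7] [ 336.2 -135.5   19.3]
lipstick_1 0.75 [278. 249.] [ 448.8 -101.9   78.4   20.2    8.6] [ 461.6 -100.8  110.8]
lipstick_1 0.74 [126. 247.] [400.8   7.1  39.   21.1  57.4] [404.   10.4  19.8]
lipstick_1 0.56 [ 34. 141.] [474.2  80.4  74.   21.2  39.8] [471.   76.1  19.6]
```

The tube is held. It goes to the far bay (565,-369).

Request:
apply_moves(
  motion="0.0119 0.0468 0 0; 0.0119 0.0468 0 0; 0.0119 0.0468 0 0; 0.0119 0.0468 0 0; 0.0119 0.0468 0 0; 0.0119 0.0468 0 0; 0 0 0.02 -4.6; 0 0 0.01 0",
)

```text
time: 21.38
tool_pos: [563.2, -368.1, 65.4]
tcp_rot: [-3.138, 0.003, 0.24]
contact_force: [0.4, 1.2, -0.7]
grip_width: 19.8
finger_force: 30.0
```

```bash
python3 -c "
from h import *
to(565.1,-369,20,13.8)"; python3 look.py w11 two_bay_tray lipstick_1
```

```text
t 21.38 tcp [ 563.2 -368.1   65.4] yaw 13.7 rp [-3.138e+00  3.000e-03] w 19.8 f 30.0
 shift now-yaw (np.float64(1.7), np.float64(1.3)) after-turn (np.float64(1.7), np.float64(1.3)) z 45.4 turn -0.1
two_bay_tray 0.64 [212. 184.] [ 573.  -328.4  148.5   91.8  -76.1] [ 577.4 -317.2    3.6]
lipstick_1 0.69 [278. 249.] [ 562.3 -366.7   77.8   20.2   13.4] [ 574.8 -364.7   76. ]
```

View pics/w11.png

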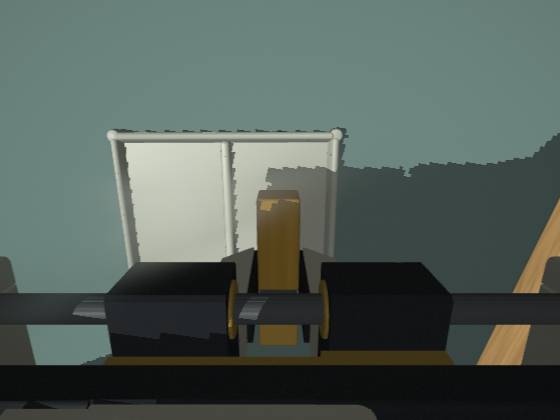

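The bay spans columns 230–335 and the tube is at 278. I'm lowering it.

Request:
apply_moves(
  motion="0.001 0.0015 0.02 0; 0 0 0.018 0; 0 0 0.008 0; 0 0 0.002 0; 0 0 0 0; 0 0 0 0",
)

```text
time: 22.28
tool_pos: [566.2, -370.3, 21.4]
tcp_rot: [3.141, -0.001, 0.241]
contact_force: [0.3, -0.2, -0.2]
grip_width: 20.0
finger_force: 30.0
```

Request:
apply_moves(
  motion="0 0 0.001 0; 0 0 0.001 0; 0 0 0 0",
)

```text
time: 22.65
tool_pos: [565.8, -369.9, 18.7]
tcp_rot: [3.142, 0.0, 0.241]
contact_force: [0.1, -0.6, -1.0]
grip_width: 19.3
finger_force: 30.0
```

Request:
apply_moves(
  motion="0 0 0.002 0; 0 0 0.002 0; 0 0 0.001 0; 0 0 0 0",
)

```text
time: 23.15
tool_pos: [565.8, -369.9, 13.6]
tcp_rot: [-3.141, 0.0, 0.241]
contact_force: [-0.2, -0.5, -0.1]
grip_width: 19.6
finger_force: 30.0
```

Request:
apply_moves(
  motion="0 0 0.0005 0; 0 0 0.0005 0; 0 0 0 0",
)

```text
time: 23.52
tool_pos: [565.9, -370.0, 13.0]
tcp_rot: [3.141, -0.0, 0.241]
contact_force: [-0.5, 0.7, 1.5]
grip_width: 19.6
finger_force: 30.0
```

Request:
apply_moves(
  motion="0 0 0.0004 0; 0 0 0 0",
)

```text
time: 23.78
tool_pos: [565.9, -370.0, 13.0]
tcp_rot: [3.141, -0.0, 0.241]
contact_force: [-1.9, 2.4, 5.3]
grip_width: 20.2
finger_force: 30.0
```

Request:
apply_moves(
  motion="0 0 0 0; 0 0 0 0; 0 0 0 0; 0 0 -0.005 0; 0 0 -0.02 0; 0 0 -0.04 0; 0 0 -0.03 0",
  fingers=-0.25,
)

```text
time: 24.65
tool_pos: [566.5, -370.4, 110.8]
tcp_rot: [3.139, -0.002, 0.241]
contact_force: [-0.4, 0.3, 0.1]
grip_width: 34.0
finger_force: 0.0
```

```bash
python3 -c "
from h import *
to(477.2,80,60,40)"; python3 look.py w12 lipstick_1 two_bay_tray
```

```text
t 24.65 tcp [ 566.5 -370.4  110.8] yaw 13.8 rp [ 3.139e+00 -2.000e-03] w 34.0 f 0.0
 shift now-yaw (np.float64(20.8), np.float64(-458.7)) after-turn (np.float64(221.1), np.float64(-402.4)) z 50.8 turn -26.2
lipstick_1 0.68 [276. 211.] [ 564.5 -368.5   77.9   20.    13.6] [ 567.4 -367.9   23.5]
```

View pics/w12.png

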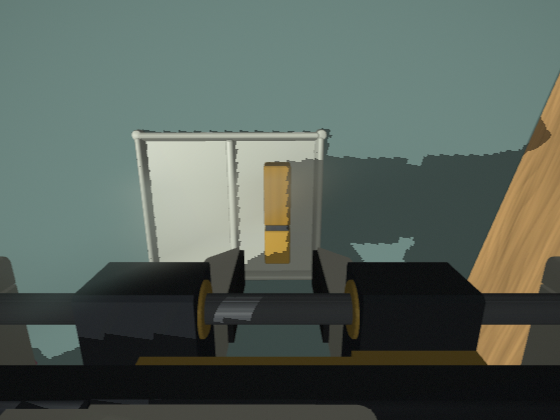

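The first tube lies flat in the right bay at (277,212), top at 23.5 mm. Next is the second gold tube at (477,80), yaw 40°.

Request:
apply_moves(
  motion="0.0026 -0.0573 0 0; 0.0026 -0.0573 0 0; 0.0026 -0.0573 0 0; 0.0026 -0.0573 0 0; 0.0026 -0.0573 0 0; 0.0026 -0.0573 0 0; 0.0026 -0.0573 0 0; 0.0026 -0.0573 0 0",
  fingers=0.1,
)

```text
time: 25.8
tool_pos: [475.5, 81.8, 106.8]
tcp_rot: [-3.141, 0.001, 0.241]
contact_force: [0.7, -0.2, 0.2]
grip_width: 50.4
finger_force: 0.0
```

Request:
apply_moves(
  motion="0 0 0.01 -8.7; 0 0 0.01 -8.7; 0 0 0.01 -8.8; 0 0 0 0; 0 0 0 0",
)

```text
time: 26.42
tool_pos: [476.5, 80.1, 77.3]
tcp_rot: [-3.141, 0.0, 0.695]
contact_force: [-0.1, 0.8, 0.1]
grip_width: 50.4
finger_force: 0.0
```

```bash
python3 -c "
from h import *
to(477.2,80,8,40)"; python3 look.py w13 lipstick_1
```

```text
t 26.43 tcp [476.5  80.1  77.3] yaw 39.8 rp [-3.141  0.   ] w 50.4 f 0.0
 shift now-yaw (np.float64(0.4), np.float64(0.5)) after-turn (np.float64(0.4), np.float64(0.5)) z 69.3 turn -0.2
lipstick_1 0.95 [275. 219.] [475.5  82.1  78.3  19.9  39.8] [478.1  84.3  19.4]
lipstick_1 0.56 [283. 341.] [405.4  15.5  22.9  20.3  56.5] [407.7  18.   19.3]
```

Request:
apply_moves(
  motion="0 -0.0005 0.022 0; 0 0 0.025 0; 0 0 0.018 0; 0 0 0.003 0; 0 0 0 0",
)

```text
time: 27.15
tool_pos: [476.7, 80.5, 9.7]
tcp_rot: [3.141, -0.0, 0.698]
contact_force: [-0.5, 0.5, -0.0]
grip_width: 50.5
finger_force: 0.0
```

Request:
apply_moves(
  motion="0 0 0 0; 0 0 0 0; 0 0 0 0; 0 0 0 0; 0 0 0 0; 0 0 0 0",
  fingers=-1,
)

```text
time: 27.9
tool_pos: [476.5, 80.5, 9.5]
tcp_rot: [3.141, -0.0, 0.698]
contact_force: [-0.8, -0.6, 5.0]
grip_width: 19.2
finger_force: 30.0
```

Request:
apply_moves(
  motion="0 0 -0.01 0; 0 0 -0.03 0; 0 0 -0.03 0; 0 0 -0.02 0; 0 0 0 0; 0 0 0 0",
)

```text
time: 28.65
tool_pos: [475.7, 80.6, 98.7]
tcp_rot: [-3.141, 0.001, 0.698]
contact_force: [-0.4, -0.1, -1.2]
grip_width: 19.9
finger_force: 30.0
```

```bash
python3 -c "
from h import *
to(549.2,-302.5,40,13.8)"; python3 look.py w14 lipstick_1
```

```text
t 28.65 tcp [475.7  80.6  98.7] yaw 40.0 rp [-3.141e+00  1.000e-03] w 19.9 f 30.0
 shift now-yaw (np.float64(-190.0), np.float64(340.6)) after-turn (np.float64(-20.0), np.float64(389.5)) z 58.7 turn 26.2
lipstick_1 0.91 [279. 245.] [474.6  82.1  79.1  20.3  39.5] [484.9  90.3 108.7]
lipstick_1 0.8 [297. 348.] [397.5   3.   29.7  19.9  57.1] [3.966e+02 1.000e-01 1.940e+01]
```

Request:
apply_moves(
  motion="0 0 0 8.7; 0 0 0 8.7; 0 0 0 8.8; -0.0029 0.0558 0 0; -0.0029 0.0558 0 0; -0.0029 0.0558 0 0; -0.0029 0.0558 0 0; -0.0029 0.0558 0 0",
)

```text
time: 29.75
tool_pos: [528.5, -195.5, 98.2]
tcp_rot: [-3.14, 0.001, 0.241]
contact_force: [-0.3, 0.2, -0.4]
grip_width: 19.6
finger_force: 30.0
```

Request:
apply_moves(
  motion="-0.0029 0.0558 0 0; -0.0029 0.0558 0 0; 0 0 0.02 0; 0 0 0.01 0; 0 0 0 0; 0 0 0 0",
)

```text
time: 30.5
tool_pos: [550.2, -303.0, 69.8]
tcp_rot: [3.141, -0.0, 0.242]
contact_force: [0.7, -0.1, 0.0]
grip_width: 19.5
finger_force: 30.0
```

```bash
python3 -c "
from h import *
to(549.4,-303.3,20,13.8)"; python3 look.py w15 lipstick_1 two_bay_tray
```

```text
t 30.5 tcp [ 550.2 -303.    69.8] yaw 13.9 rp [ 3.141 -0.   ] w 19.5 f 30.0
 shift now-yaw (np.float64(-0.9), np.float64(0.1)) after-turn (np.float64(-0.9), np.float64(0.1)) z 49.8 turn 0.1
lipstick_1 0.68 [277. 245.] [ 549.6 -301.3   78.6   20.7   13.5] [ 562.1 -299.5   79.8]
lipstick_1 0.6 [381. 215.] [ 574.9 -366.1   56.9   20.4   14.5] [ 576.9 -364.9   23.4]
two_bay_tray 0.98 [327. 178.] [ 572.1 -330.3  150.1   93.6  -76.4] [ 582.1 -330.7    3.7]
```

The second tube is over the left bay. I'm lowering it.

Request:
apply_moves(
  motion="-0.0005 0 0.02 0; 0 0 0.02 0; 0 0 0.008 0; 0 0 0.004 0; 0 0 0 0; 0 0 0 0",
)

```text
time: 31.4
tool_pos: [549.7, -304.0, 18.1]
tcp_rot: [3.141, -0.001, 0.241]
contact_force: [-0.0, -0.0, 0.4]
grip_width: 19.7
finger_force: 30.0
```

Request:
apply_moves(
  motion="0 0 0.001 0; 0 0 0.001 0; 0 0 0 0; 0 0 0 0",
)

```text
time: 31.9
tool_pos: [549.3, -303.7, 15.3]
tcp_rot: [3.142, 0.0, 0.241]
contact_force: [-0.8, -0.1, -0.5]
grip_width: 19.9
finger_force: 30.0
```

Request:
apply_moves(
  motion="0 0 0.001 0; 0 0 0.0005 0; 0 0 0.0003 0; 0 0 0 0",
)

```text
time: 32.4
tool_pos: [549.3, -303.7, 13.6]
tcp_rot: [3.142, 0.0, 0.241]
contact_force: [0.0, 0.4, 1.5]
grip_width: 19.3
finger_force: 30.0
```

Request:
apply_moves(
  motion="0 0 0.0004 0; 0 0 0 0; 0 0 0 0",
)

```text
time: 32.78
tool_pos: [549.3, -303.7, 13.6]
tcp_rot: [3.141, -0.0, 0.241]
contact_force: [-2.9, 1.4, 4.2]
grip_width: 19.6
finger_force: 30.0
```

Contact. I'm releasing, lifting and moving clear for a last look.

Request:
apply_moves(
  motion="0 0 0 0; 0 0 0 0; 0 0 0 0; 0 0 -0.005 0; 0 0 -0.02 0; 0 0 -0.04 0; 0 0 -0.04 0; 0 0 -0.04 0",
  fingers=-0.25,
)

```text
time: 33.78
tool_pos: [549.3, -303.7, 159.8]
tcp_rot: [3.141, -0.0, 0.241]
contact_force: [0.5, -1.1, 0.4]
grip_width: 34.2
finger_force: 0.0
```

Request:
apply_moves(
  motion="-0.04 -0.03 -0.02 0; -0.04 -0.03 -0.02 0; -0.04 -0.03 -0.02 0; -0.03 -0.03 0 0; 0 0 0 0; 0 0 0 0",
)

```text
time: 34.52
tool_pos: [375.7, -223.5, 218.7]
tcp_rot: [3.14, -0.001, 0.241]
contact_force: [0.2, 0.1, -0.6]
grip_width: 34.8
finger_force: 0.0
```

Run:
```python
from h import *
print(bot.get_obs()["tool_pos"])
im=[]
for n in("top","side"):
    c=bot.capture(n); W=world(c); im.append(c["img"])
    for t in["comb","palette","lipstick_1","two_bay_tray","long_tray","perfume","cream_jar","ring_stand"]:
        for d in bot.cut_out(c,t):
            m=d["pixels"]&(c["range_z"]>0)
            if d["p"]>.4 and m.sum()>10: print(n,t,round(d["p"],2),np.round(d["point"]),rect(W[m]),np.median(W[m],0).round(1))
a=cv2.resize(im[0][90:360,100:480],(800,568),interpolation=cv2.INTER_CUBIC); cv2.imwrite("pics/final.png",a)
```

```text
[ 375.71486686 -223.51341697  218.72069462]
top comb 0.86 [149. 221.] [575.  329.3 152.   36.7  12.6] [569.4 327.7   7.5]
top palette 0.82 [289. 175.] [672.6  -2.2  79.7  60.1   4.6] [671.4  -2.2  19.4]
top lipstick_1 0.87 [352. 320.] [ 348.5 -150.5   77.1   55.9   -6.9] [ 344.9 -151.5   19.4]
top lipstick_1 0.83 [418. 231.] [ 551.9 -309.6   77.1   29.4   14.1] [ 550.8 -303.8   23.4]
top lipstick_1 0.61 [451. 222.] [ 568.1 -375.5   80.4   30.6   15.4] [ 566.2 -369.3   23.4]
top lipstick_1 0.57 [291. 299.] [393.  -12.3  76.3  19.6  57.4] [393.3 -12.7  19.3]
top two_bay_tray 0.76 [432. 224.] [ 559.9 -339.   147.5  125.3  -75.6] [ 556.9 -337.9    5.2]
top long_tray 0.61 [156. 220.] [573.5 330.4 205.6 112.4  12.9] [570.1 328.9   3.3]
top perfume 0.58 [371. 141.] [ 764.2 -203.9   70.5   56.7   12.5] [ 744.1 -189.5   60.7]
top cream_jar 0.97 [281. 116.] [822.3  11.3  74.6  53.5   2.3] [806.   10.1  43.3]
top cream_jar 0.7 [276. 179.] [674.   -1.  133.7 131.7   2.2] [6.724e+02 6.000e-01 4.300e+00]
top ring_stand 0.65 [194. 134.] [776.  226.9  82.8  59.9  39.4] [761.6 216.5  64.3]
side comb 
[... 359 characters left out ...]
[ 343.2 -149.7   75.8   19.4  -45.9] [ 342.4 -147.6   20.3]
side lipstick_1 0.71 [334. 256.] [395.6 -12.9  77.8  36.1  55.1] [389.5  -5.3  19.4]
side lipstick_1 0.61 [363. 164.] [ 548.7 -303.5   77.2   25.6   13.5] [ 547.8 -299.    22.4]
side two_bay_tray 0.63 [365. 153.] [ 559.2 -333.   142.7  126.   -75.9] [ 552.9 -324.5    5.7]
side long_tray 0.84 [178. 309.] [570.6 330.7 203.7 107.9  13.2] [565.9 335.    5.1]
side perfume 0.65 [284. 141.] [ 773.1 -220.4  122.3   53.8  -51.3] [ 743.2 -183.    50.5]
side cream_jar 0.69 [214. 170.] [ 8.325e+02 -1.000e-01  1.077e+02  6.050e+01 -3.020e+01] [803.   17.6  36.7]
side ring_stand 0.58 [165. 222.] [764.3 224.5  57.8  57.3  83.3] [762.1 226.   14.3]
```

View pics/final.png

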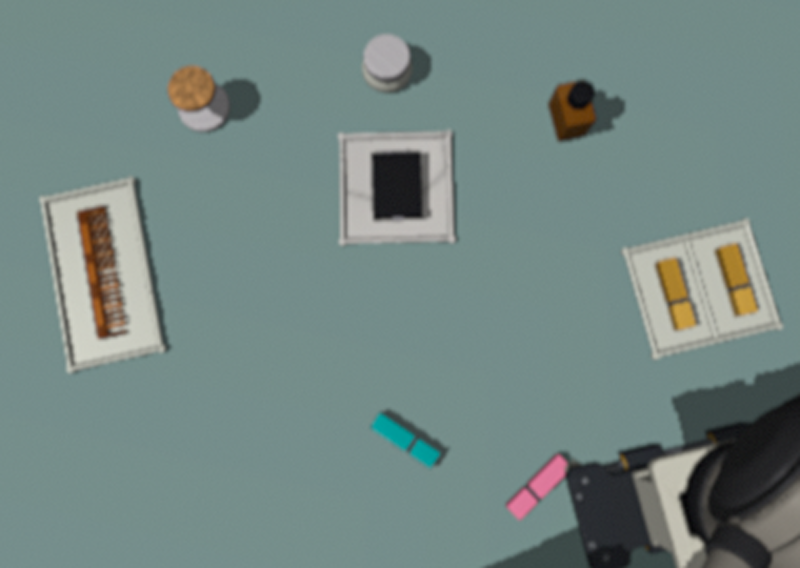

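The last picture shows the comb (103,272), the palette (398,185) and both tubes (677,294) and (737,278) lying inside their trays. The bystanders and look-alikes are untouched and the arm is clear, so I'm handing in.

```bash
python3 -c "
from plant import bot
print(bot.close_job())"
```

```text
the job is handed in; nothing more can be done
None
```

The job is handed in: the comb, the palette and the two gold lipsticks (one in each bay) lie flat in their trays, set down in the order asked in about 35 s of the 104 s allowed, with everything else left where it stood.

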